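Hold the index plunger drawn and nip a tray in the stamping jig

ROBOT

A 6-joint arm with a two-finger parallel gripper is mounted at the origin on a cart in front of the work surface, level with it; the furniture and walls round the work are solid. World frame = base frame: x ahead of the robot, y to its left, z up, the work surface at z = 0. Lengths are in m, angles in rad, forces in N, time in s.
With the tool pointing down it reaches from about 0.35 to 0.975 m from the base axis. Payload 4.9 kg.
Tool frame: the origin (TCP) lies midway between the tips of the shut fingers; the grasp point (between the pads) lies ctrl.tcp_to_grasp behind it (ctrl.tcp_to_grasp is the distance from the TCP to the grasp point, in m); z points along the fingers, y is the direction in which the jaws open and shut (so a half turn about z gives the same grasp; the last joint's range is limited). The gripper opens to 85 mm and grips with 20 to 120 N. Pads are 22 mm wide; open, the fingers measure 114 mm over their backs; the gripper's body (76 mm by 85 mm) begins 54 mm behind the grasp point. The pads swing forward as they close: fully open they stand 13 mm farther back than shut.
Start: joints at [-1.335, 0.053, 1.613, -0, 1.476, -0.119], TCP at [0.217, -0.586, 0.209] pointing down, gripper open.
Joint ranges: [-3.01, 3.01], [-1.01, 2.22], [0.06, 2.58], [-1.02, 4.17], [0.09, 2.62], [-3.14, 3.14]. Speed limits (rad/s): [2.57, 2.57, 3.14, 3.14, 3.14, 3.14].

INTERFACE

Orientations are given as a rotation vector (axis times angle).
In Python, from station import ctrl, get_image, calibration, finish_job, models gives the robot as it stands.
- The arm moves only by the shell command python3 -m creep 'ROWS' [FORCE]. ROWS is JSON, a list of rows, each a list of 7 numbers: the opening, from 0 (shut) to 1 (fully open), then the shift along the tool's x, y, z in m, then the turn, a rotation vector about the tool's x, y, z in degrees. A call has 1 to 20 rows; each row shifts and turns the commanded pose from where the row before left it, along the tool's axes as they then stand; what a row does not reach is not made up. A row lasts 1/10 s, in which the tool goes at most 50 mm and 8.59 degrees, less where a joint would pass 70% of its speed; a pose out of reach is approached as far as the arm can. A call with a gripper value outside its range is refused whole. The fingers move at their own pace and stop on an object; FORCE is the grip in N (left out, the last holds). Time passes only in rows, so rows that do not move let the fingers close. It gives the time, the measured TCP pose, the force and the opening at its end, in the units of the state.
- ctrl.get_obs(): the state, without advancing time (a new reading comes with each control period).
- get_image(name): name is "scene" or "top" or "wrist"; returns the picture (420x560x3 uint8, red, green, blue); there is no depth.
- calibration(name): a dict with "mtx" (3x3 intrinsics, pixels), "k1" (the pictures are not rectified: a ray, as slopes to the right and down, at radius r is drawn at 1 + k1 r^2 times it, then the intrinsics apply), "R" (3x3) and "t" (3): a world point X has camera coordinates R X + t. Camera axes: x right, y down, z forward; pixel columns grow to the right and rows downward; lengths in m; the calibration is good to about 2 mm. A picture is of the moment at which its call begins: read the wrist's pose just before it. calibration takes no time and is no camera call; for the wrist camera it gives the pose at the moment of the call.
- finish_job(): hands the job in, once; it reports no verdict.
Trained networks look in the newest picture that a camera, given by its name, has taken for a name from the list of things; names that differ only in an ending like _2 or _b are one class to them, and where a whole thing is asked for, a point or a joint stands for the part that bears it (a point fixed in the world has none). Each returns a list of dicts, best first, with "conf" (0 to 1); they miss things now and then, are a little off and sometimes report something else, mostly with a low value. They report only what shows in the picture. A call takes as long as a camera call.
- models.search_frame(camera, name): "extent" ([left, top, right, bottom] in pixels, round what is visible of it).
The state is a dict: "t": time; "q": joint angles; "dq": joint speeds; "effort": joint torques, N m; "tool_pos": TCP position; "tool_rot": TCP orientation; "contact_force": force on the tool from outside, world axes, zero at the start; "wrist_torque": the same for the moment, N m; "opening": finger opening in m.
Only numpy, scipy, OpenCV 4.12 (cv2) and the standard library are available. Lean on these libraries where they do the work, as an engineer would, in place of code of your own. Each camera call takes 0.05 s, during which the arm holds its last target. There are 200 camera calls.

TASK

The tray in the date-stamping jig is a size for which the jig has no index hole, so the fence has to be held on it by hand while I stamp. Take hold of the black pull knob of the index plunger, draw it fully up out of its hole and, keeping it drawn all the way, slide the fence forward over the middle hole until the tray sits square and is gently nipped between the fence and the stop, without crushing it. Finish still holding it like that - knob gripped, plunger fully up, tray nipped - and leave the date stamp, ink pad and marker beside the jig where they are.

Things in the scene. Friction and masses are not known exactly. Their poses are not given: they have to be found in the camera images.
- stamping_jig: aluminium base plate of the date-stamping jig, 390 x 200 mm, lying fixed on the belt on rubber feet, plate top 18 mm above the belt. Origin: centre of its underside on the belt. Its +x axis is the direction in which the fence slides forward, toward the stop; y runs across the jig, z up
- fence_slide (a joint): how far the carriage (fence and plunger together) is slid forward along the jig's +x, in m: 0 = start, pin in the rearmost hole; travel 0.085. Index holes, 10 mm, at 0, 0.040 and 0.080; the tray is nipped somewhere between 0.048 and 0.072. About 1.5 N sliding friction; a pin in a hole locks it
- plunger (a joint): how far the index plunger is drawn up out of its hole, in m: 0 = home in the hole, 0.016 = fully up against its stop; the 8 mm pin clears the strip from 0.012. Its spring pulls it down with about 6 N at home and 12.5 N fully up, and it does not lock up by itself: let go, it drops back
- pull_knob: black round mushroom knob of the index plunger (the pin moves with it), widest part 31 mm across and 14 mm high, on a 21 mm steel housing 60 mm behind the fence face. Origin: on its axis at the middle of the widest part, the height to grip from above, about 90 mm above the belt with the plunger home; its top is 12 mm higher, the saddle 53 mm lower, nothing else within 45 mm
- fence: carriage with the upright fence plate, aluminium with a black face that looks along the jig's +x; fence 150 mm wide across the jig, top 70 mm above the belt. Origin: on the plate top (18 mm above the belt) under the middle of the fence, 2.5 mm in front of its black face; axes as the jig's. A push of 5 to 15 N nips the tray well
- stop_bar: upright stop bar bolted to the front end of the jig, 150 mm wide, 48 mm high, black face toward the fence; fixed, never moves in a run. Origin: on the plate top under the middle of the bar, 2.5 mm in front of its black face; its x axis is parallel to the jig's and points away from the tray
- tray: sealed food tray lying loose on the plate between fence and stop, about 133 x 184 x 42 mm, 0.2 to 0.4 kg, its short side (its x) roughly along the jig's x, up to 7 degrees askew, clear of fence and stop. Origin: centre of its underside. When it is nipped square, the origins of fence and stop_bar are 128 mm apart along the jig's x
- date_stamp: hand date stamp, black handle, 36 x 40 x 80 mm, standing on the belt to the left of the jig (its +y side). Origin: underside. Leave it alone
- ink_pad: flat black ink pad, 65 x 90 x 15 mm, on the belt to the left of the jig (its +y side). Origin: underside. Leave it alone
- marker_black: black marker pen, 138 mm long, 18 mm high, lying on the belt to the right of the jig (its -y side), along it. Origin: underside. Leave it alone

How it is judged:
On the way:
1. the plunger is drawn fully up while the fence still stands in its starting place (value of joint plunger above 0.0135 m and value of joint fence_slide below 0.006 m), for 0.2 s.
At the end, for the whole second after the job is handed in: At the end, still held: plunger drawn at least 13.5 of 16 mm, fingers pressing on the knob (over 3 N), tray touched by fence and by stop (over 0.5 N each), flat, at rest and square to the jig within 2 degrees (value of joint plunger above 0.0135 m and contact force between the fingers and pull_knob above 3 N and contact force between fence and tray above 0.5 N and contact force between tray and stop_bar above 0.5 N and angle between the x axis of tray and the x axis of stamping_jig, either way round below 0.035 rad and angle between tray's own z axis and vertical below 0.05 rad and linear speed of tray below 0.02 m/s); the arm keeps its last pose, push and grip.
It fails at once if the pin drops back while the fence is away from its starting place (value of joint fence_slide above 0.008 m and value of joint plunger below 0.0105 m).
It fails at once if the tray is squeezed with more than 25 N (contact force between fence and tray above 25 N).
It fails at once if the date stamp is moved (distance of date_stamp from where it was at the start of the episode above 0.02 m).
It fails at once if the ink pad is moved (distance of ink_pad from where it was at the start of the episode above 0.02 m).
It fails at once if the marker is moved (distance of marker_black from where it was at the start of the episode above 0.02 m).
It also fails if it takes over 45 s, if anything falls off the work surface, if the arm or the gripper's body presses on something with over 40 N, if the wrist force passes 120 N, or if a joint passes its speed limit or range.

## Working session

There is one attempt and no reset: what is moved stays moved. The work goes in short steps, Python scripts to look and compute and a shell command to move; the robot and the scene stay as the last step left them, time stands still between calls to the robot, and variables do not carry over. Pictures are saved under pics/ and viewed, about 8 in all and at most 12, crops included, and the job is handed in when it is done.

```bash
mkdir -p pics; cat > h.py <<'E'
import numpy as np, cv2
from station import ctrl,get_image,calibration,models
def snap(c,fn=None):
    cal=calibration(c); im=get_image(c)
    if fn: cv2.imwrite('pics/'+fn,im[:,:,::-1])
    return im,cal
def ray(cal,u,v):
    K=np.array(cal['mtx']);R=np.array(cal['R']);t=np.array(cal['t'])
    d=np.array([(u-K[0,2])/K[0,0],(v-K[1,2])/K[1,1]]);s=d.copy()
    for _ in range(20): s=d/(1+cal['k1']*(s@s))
    return -R.T@t, R.T@np.array([s[0],s[1],1])
def atz(cal,u,v,z):
    o,d=ray(cal,u,v); return o+d*(z-o[2])/d[2]
def proj(cal,X):
    R=np.array(cal['R']);c=R@np.asarray(X)+np.array(cal['t']);s=c[:2]/c[2];s=s*(1+cal['k1']*(s@s));K=np.array(cal['mtx'])
    return K[0,0]*s[0]+K[0,2],K[1,1]*s[1]+K[1,2]
E
python3 - <<'E'
from h import *
a,ct=snap('top','top1.png')
for n in ['pull_knob','fence','stop_bar','tray','stamping_jig']:
    print(n,[(r['extent'],round(r['conf'],2)) for r in models.search_frame('top',n)[:2]])
b,cs=snap('scene','scene1.png')
for n in ['pull_knob']:
    print(n,[(r['extent'],round(r['conf'],2)) for r in models.search_frame('scene',n)[:2]])
for c in (ct,cs): print(-np.array(c['R']).T@c['t'],c['mtx'][0][0])
o=ctrl.get_obs();print(o,ctrl.tcp_to_grasp)
E
```

```text
pull_knob [([296.9, 273.9, 312.5, 285.2], 0.48)]
fence [([266.6, 247.7, 333.9, 297.8], 0.7)]
stop_bar [([247.3, 154.7, 315.5, 176.6], 0.84)]
tray [([246.4, 164.7, 337.8, 241.9], 0.58)]
stamping_jig [([234.4, 142.2, 350.8, 317.1], 0.6)]
pull_knob []
[0.4665773  0.27993743 0.93335852] 391.3608929379523
[-0.1079233   0.74897786  0.61797632] 504.36526302659627
{'t': 0.4, 'q': array([-1.33500708e+00,  5.27580920e-02,  1.61311311e+00, -6.43695107e-06,
        1.47599471e+00, -1.18996982e-01]), 'dq': array([ 0.00011579, -0.0015121 , -0.00225369, -0.00103452, -0.00104873,
        0.00018432]), 'effort': array([ 3.09767747e-04, -3.93049192e+01, -3.69811606e+01, -1.77880895e-05,
        2.46979762e-03,  1.37715546e-05]), 'tool_pos': array([ 0.21709186, -0.58596229,  0.20904008]), 'tool_rot': array([-3.09202352e+00, -5.54331503e-01,  3.50962345e-05]), 'contact_force': array([-0.07696386,  1.23342631,  0.22077323]), 'wrist_torque': array([-0.00739287,  0.01532959,  0.01459797]), 'opening': 0.08531190826045501} 0.0187
```

```bash
python3 - <<'E'
import cv2
a=cv2.imread('pics/top1.png');cv2.imwrite('pics/top1c.png',cv2.resize(a[130:330,200:400],(800,600)[:1]*0 or (600,600),interpolation=cv2.INTER_CUBIC))
E
```

```text
(no output)
```

View pics/top1c.png

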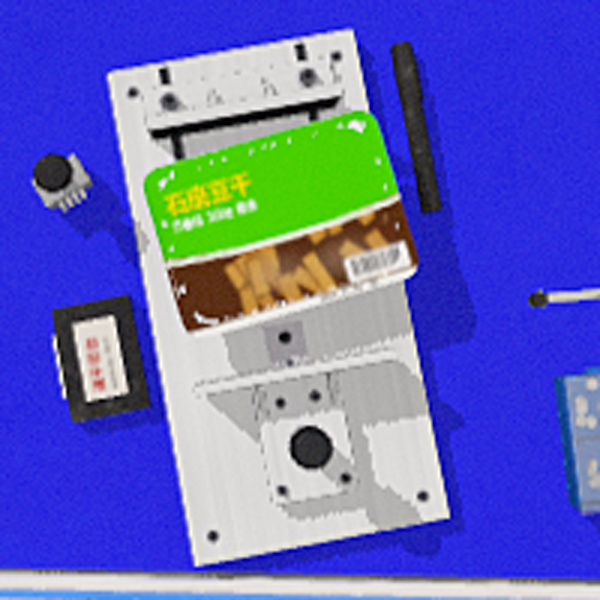

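View pics/scene1.png

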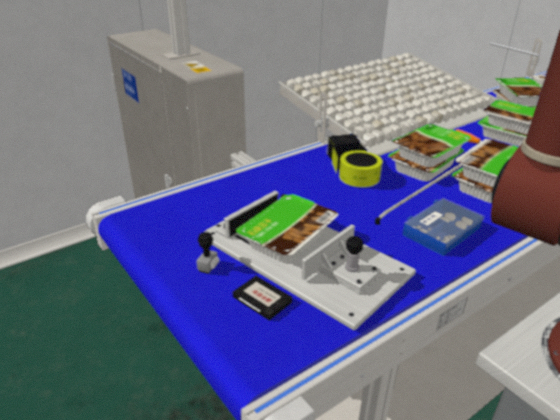

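The jig's plate corners, in the crop, are at (108,73), (355,29), (449,520) and (195,567). The black knob is at (311,447) in the crop and (354,245) in the scene picture. The tray sits askew between the fence and the stop.

```bash
cat > m.py <<'E'
from h import *
ct=calibration('top');cs=calibration('scene')
a=cv2.imread('pics/top1.png');s=cv2.imread('pics/scene1.png')
f=lambda u,v:(200+(u+.5)/3-.5,130+(v+.5)/3-.5)
P=[atz(ct,*f(*p),.018) for p in [(108,73),(355,29),(449,520),(195,567)]]
P=np.array(P)[:,:2];L=lambda i,j:np.linalg.norm(P[i]-P[j])
print('corners',P.round(4).tolist(),'sides',L(0,1),L(1,2),L(2,3),L(3,0))
ex=(P[0]+P[1]-P[2]-P[3]);ey=P[0]+P[3]-P[1]-P[2]
print('yaw',np.degrees(np.arctan2(ex[1],ex[0])),np.degrees(np.arctan2(-ey[0],ey[1])),'centre',P.mean(0))
def blob(im,x0,y0,x1,y1,th=60):
    g=(im[y0:y1,x0:x1].max(2)<th).astype('uint8')
    n,l,st,c=cv2.connectedComponentsWithStats(g);i=1+np.argmax(st[1:,4]);return c[i]+[x0,y0],st[i]
kt,s1=blob(a,288,268,320,292);ks,s2=blob(s,340,232,368,256)
print(kt,s1,ks,s2)
X=atz(ct,*kt,.092);print('knob top',X)
o1,d1=ray(ct,*kt);
for v in [ks]:
    o2,d2=ray(cs,*v);A=np.stack([d1,-d2],1);t=np.linalg.lstsq(A,o2-o1,rcond=None)[0]
    print('tri',o1+d1*t[0],o2+d2*t[1])
yaw=np.arctan2(ex[1],ex[0]);R=np.array([[np.cos(yaw),np.sin(yaw)],[-np.sin(yaw),np.cos(yaw)]])
print('knob in jig',R@(X[:2]-P.mean(0)))
o=ctrl.get_obs()
from scipy.spatial.transform import Rotation as Ro
print(Ro.from_rotvec(o['tool_rot']).as_matrix().round(3))
E
python3 m.py
```

```text
corners [[0.676, 0.3744], [0.7167, 0.1789], [0.3341, 0.1019], [0.295, 0.2956]] sides 0.19970781674613197 0.3903447341307171 0.19762912508525127 0.3891135104644757
yaw 11.532468680326154 11.588228651219367 centre [0.50545899 0.23772023]
[303.23776224 278.79020979] [  9   4  14  14 143] [354.20642202 244.6559633 ] [  7   5  16  17 218]
knob top [0.39322733 0.21464618 0.092     ]
tri [0.39284414 0.21430509 0.08760462] [0.39266681 0.21410869 0.08763532]
knob in jig [-0.11457892 -0.00017051]
[[ 0.938  0.347 -0.   ]
 [ 0.347 -0.938  0.   ]
 [ 0.    -0.    -1.   ]]
```

```bash
python3 -m creep '[[0.65,0.0324,-0.0292,-0.003,0,0,0],[0.65,0.0324,-0.0292,-0.003,0,0,0],[0.65,0.0324,-0.0292,-0.003,0,0,0],[0.65,0.0324,-0.0292,-0.003,0,0,0],[0.65,0.0324,-0.0292,-0.003,0,0,0],[0.65,0.0324,-0.0292,-0.003,0,0,0],[0.65,0.0324,-0.0292,-0.003,0,0,0],[0.65,0.0324,-0.0292,-0.003,0,0,0],[0.65,0.0324,-0.0292,-0.003,0,0,0],[0.65,0.0324,-0.0292,-0.003,0,0,0],[0.65,0,0,0,0,0,0]]'
python3 -m creep '[[0.65,0.0118,-0.0398,0,0,0,0],[0.65,0.0118,-0.0398,0,0,0,0],[0.65,0.0118,-0.0398,0,0,0,0],[0.65,0.0118,-0.0398,0,0,0,0],[0.65,0.0118,-0.0398,0,0,0,0],[0.65,0.0118,-0.0398,0,0,0,0],[0.65,0.0118,-0.0398,0,0,0,0],[0.65,0.0118,-0.0398,0,0,0,0],[0.65,0.0118,-0.0398,0,0,0,0],[0.65,0.0118,-0.0398,0,0,0,0],[0.65,0,0,0,0,0,0]]'
python3 -m creep '[[0.65,0,0,0,0,0,-8.1],[0.65,0,0,0,0,0,-8.1],[0.65,0,0,0,0,0,-8.1],[0.65,0,0,0,0,0,-8.1],[0.65,0,0,0,0,0,-8.1],[0.65,0,0,0,0,0,-8.1],[0.65,0,0,0,0,0,-8.1],[0.65,0,0,0,0,0,-8.1],[0.65,0,0,0,0,0,-8.1],[0.65,0,0,0,0,0,-8.1],[0.65,0,0,0,0,0,0]]'
cat > st.py <<'E'
from h import *
from scipy.spatial.transform import Rotation as Ro
o=ctrl.get_obs();R=Ro.from_rotvec(o['tool_rot']).as_matrix()
print('t',round(o['t'],2),'q',o['q'].round(3),'p',o['tool_pos'].round(4),'yyaw',np.degrees(np.arctan2(R[1,1],R[0,1])).round(2),'z',R[:,2].round(4),'F',o['contact_force'].round(2),'op',round(o['opening'],4))
e=np.array([.3930,.2144,.0875])-o['tool_pos'];print('to knob in tool axes',(R.T@e).round(4))
c,s=np.cos(np.radians(11.55)),np.sin(np.radians(11.55));f=o['contact_force'];print('F along jig x,y',f[0]*c+f[1]*s,-f[0]*s+f[1]*c)
E
python3 st.py
```

```text
t: 1.5
tool_pos: [0.4213, -0.196, 0.24]
tool_rot: [-3.09, -0.565, -0.003]
contact_force: [-0.1, 0.8, 0.7]
opening: 0.0556
t: 2.6
tool_pos: [0.3913, 0.2175, 0.2391]
tool_rot: [-3.09, -0.563, 0.0]
contact_force: [-0.2, -1.4, 0.4]
opening: 0.0559
t: 3.7
tool_pos: [0.3923, 0.2133, 0.2392]
tool_rot: [1.993, 2.428, -0.0]
contact_force: [0.4, 0.7, -0.2]
opening: 0.0554
t 3.7 q [ 3.310e-01 -4.120e-01  1.970e+00 -1.000e-03  1.583e+00  1.360e-01] p [0.3923 0.2133 0.2392] yyaw 11.22 z [ 2.e-04 -5.e-04 -1.e+00] F [ 0.41  0.74 -0.15] op 0.0554
to knob in tool axes [0.001  0.0008 0.1517]
F along jig x,y 0.5543414651673222 0.6467674952837715
```

```bash
python3 -m creep '[[0.65,0.001,0.0008,0.02,0,0,-0.33],[0.65,0,0,0.02,0,0,0],[0.65,0,0,0,0,0,0],[0.65,0,0,0,0,0,0]]'; python3 - <<'E'
from h import *
im,c=snap('wrist','w1.png')
print(models.search_frame('wrist','pull_knob'),proj(c,[.393,.2144,.09]),proj(c,[.393,.2144,.102]))
E
python3 st.py
```

```text
t: 4.1
tool_pos: [0.3925, 0.2151, 0.1992]
tool_rot: [-1.987, -2.433, 0.001]
contact_force: [0.3, -0.3, 0.3]
opening: 0.0554
[{'extent': [263.3, 183.2, 302.0, 226.3], 'conf': 0.95}] (np.float64(281.0093431157994), np.float64(198.2610643301803)) (np.float64(281.0650728637685), np.float64(202.18051246434024))
t 4.2 q [ 0.335 -0.389  2.017 -0.     1.512  0.133] p [0.3932 0.2156 0.2006] yyaw 11.58 z [ 1.9e-03  6.0e-04 -1.0e+00] F [-0.49 -0.12  0.61] op 0.0554
to knob in tool axes [-0.0011 -0.0007  0.1131]
F along jig x,y -0.5064907757836882 -0.014757924616086257
```

View pics/w1.png

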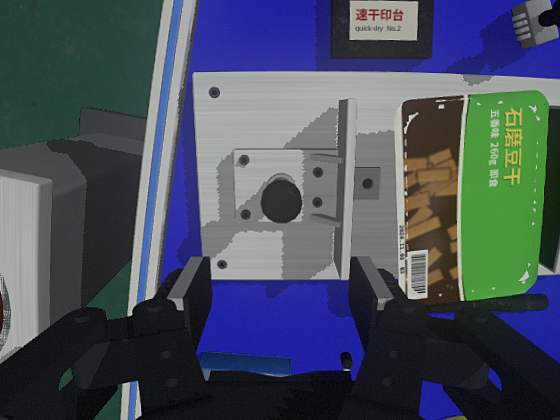

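The knob centre is at about (281,202) in the wrist picture, where (281,200) was predicted, and the fingers straddle it. I can descend.

```bash
python3 -m creep '[[0.65,0,0,0.03,0,0,0],[0.65,0,0,0.03,0,0,0],[0.65,0,0,0.03,0,0,0],[0.65,0,0,0.02,0,0,0],[0.65,0,0,0.01,0,0,0],[0.65,0,0,0.01,0,0,0],[0.65,0,0,0,0,0,0],[0.65,0,0,0,0,0,0]]'; python3 st.py
```

```text
t: 5.0
tool_pos: [0.3933, 0.216, 0.0703]
tool_rot: [1.984, 2.435, 0.002]
contact_force: [-0.3, -0.4, 0.3]
opening: 0.0557
t 5.0 q [ 0.336 -0.259  2.141  0.     1.257  0.133] p [0.3933 0.216  0.0703] yyaw 11.65 z [ 1.7e-03  6.0e-04 -1.0e+00] F [-0.26 -0.45  0.34] op 0.0557
to knob in tool axes [-0.0015 -0.0006 -0.0172]
F along jig x,y -0.3488132532164965 -0.3838353188033349
```

```bash
python3 -m creep '[[0.45,-0.001,-0.0005,0.001,0,0,0],[0.3,0,0,0,0,0,0],[0.2,0,0,0,0,0,0],[0.2,0,0,0,0,0,0],[0.2,0,0,0,0,0,0],[0.2,0,0,0,0,0,0]]' 60; python3 st.py
```

```text
t: 5.6
tool_pos: [0.3935, 0.2149, 0.0696]
tool_rot: [1.983, 2.434, 0.004]
contact_force: [2.6, -0.4, 5.7]
opening: 0.0269
t 5.6 q [ 0.334 -0.26   2.144 -0.     1.255  0.13 ] p [0.3935 0.2149 0.0696] yyaw 11.66 z [ 3.e-03  6.e-04 -1.e+00] F [ 2.59 -0.41  5.67] op 0.0269
to knob in tool axes [-0.0004 -0.0006 -0.0179]
F along jig x,y 2.460239090112331 -0.9193580692474411
```

The opening of 27 mm is under 31 mm and the tool is pushed up, so the pads sit above the widest part. I'll regrip lower.

```bash
python3 -m creep '[[0.5,0,0,0,0,0,0],[0.5,0,0,0,0,0,0],[0.5,0,0,0.005,0,0,0],[0.5,0,0,0.001,0,0,0],[0.35,0,0,0,0,0,0],[0.2,0,0,0,0,0,0],[0.2,0,0,0,0,0,0],[0.2,0,0,0,0,0,0],[0.2,0,0,0,0,0,0]]' 60; python3 st.py; python3 -c "
from h import *
im,c=snap('wrist'); cv2.imwrite('pics/w2.png',cv2.resize(im[180:400,150:430,::-1],None,fx=2.5,fy=2.5))"
```

```text
t: 6.5
tool_pos: [0.3935, 0.2148, 0.062]
tool_rot: [1.983, 2.434, 0.004]
contact_force: [6.6, 1.2, -5.0]
opening: 0.0279
t 6.5 q [ 0.334 -0.249  2.149 -0.     1.238  0.13 ] p [0.3935 0.2148 0.062 ] yyaw 11.65 z [ 3.5e-03  8.0e-04 -1.0e+00] F [ 6.56  1.2  -5.03] op 0.0279
to knob in tool axes [-0.0003 -0.0004 -0.0255]
F along jig x,y 6.664326868292814 -0.1366007081187135
```

View pics/w2.png

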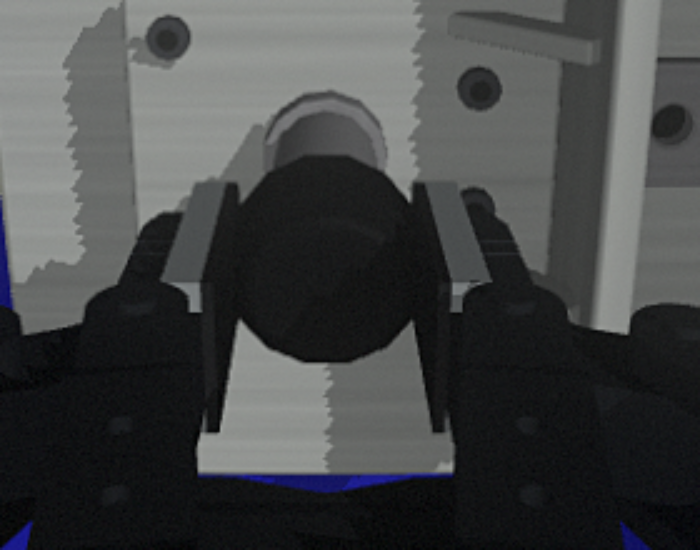

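The pads now bear just under the widest part, so they hook it; the opening is 28 mm and the knob is centred. Next I draw it up.

```bash
python3 -m creep '[[0.2,0,0.001,0,0,0,0],[0.2,0,0,0,0,0,0],[0.2,0,0,-0.003,0,0,0],[0.2,0,0,-0.003,0,0,0],[0.2,0,0,-0.003,0,0,0],[0.2,0,0,-0.003,0,0,0],[0.2,0,0,0,0,0,0]]' 70; python3 st.py;python3 -m creep '[[0.2,0,0,-0.002,0,0,0],[0.2,0,0,-0.002,0,0,0],[0.2,0,0,0,0,0,0],[0.2,0,0,0,0,0,0]]';python3 st.py
```

```text
t: 7.25
tool_pos: [0.3934, 0.2148, 0.0731]
tool_rot: [1.984, 2.435, 0.002]
contact_force: [6.9, 2.3, -11.6]
opening: 0.0274
t 7.25 q [ 0.333 -0.264  2.141 -0.     1.264  0.13 ] p [0.3934 0.2148 0.0731] yyaw 11.65 z [ 1.4e-03  4.0e-04 -1.0e+00] F [  6.89   2.32 -11.58] op 0.0274
to knob in tool axes [-0.0003 -0.0004 -0.0144]
F along jig x,y 7.212594745418851 0.895840222151054
t: 7.65
tool_pos: [0.3934, 0.2148, 0.0766]
tool_rot: [1.984, 2.435, 0.002]
contact_force: [8.8, 2.7, -11.2]
opening: 0.0273
t 7.65 q [ 0.333 -0.269  2.138 -0.     1.271  0.13 ] p [0.3934 0.2148 0.0766] yyaw 11.65 z [ 1.5e-03  5.0e-04 -1.0e+00] F [  8.77   2.71 -11.23] op 0.0273
to knob in tool axes [-0.0003 -0.0004 -0.0109]
F along jig x,y 9.140382098331521 0.9023699677465404
```

```bash
python3 -m creep '[[0.2,0,0,-0.001,0,0,0],[0.2,0,0,-0.001,0,0,0],[0.2,0,0,0,0,0,0],[0.2,0,0,0,0,0,0]]';python3 st.py;python3 -c "
from h import *
im,c=snap('wrist'); cv2.imwrite('pics/w3.png',cv2.resize(im[180:400,150:430,::-1],None,fx=2.5,fy=2.5))
im,c=snap('scene'); cv2.imwrite('pics/s3.png',cv2.resize(im[170:330,280:440,::-1],None,fx=3.7,fy=3.7,interpolation=2))"
```

```text
t: 8.05
tool_pos: [0.3934, 0.2148, 0.0782]
tool_rot: [1.984, 2.435, 0.002]
contact_force: [9.5, 3.9, -14.3]
opening: 0.0277
t 8.05 q [ 0.333 -0.271  2.137 -0.     1.274  0.13 ] p [0.3934 0.2148 0.0782] yyaw 11.65 z [ 1.6e-03  6.0e-04 -1.0e+00] F [  9.49   3.9  -14.34] op 0.0277
to knob in tool axes [-0.0003 -0.0004 -0.0093]
F along jig x,y 10.081609772262443 1.9201350998054287
```

View pics/s3.png

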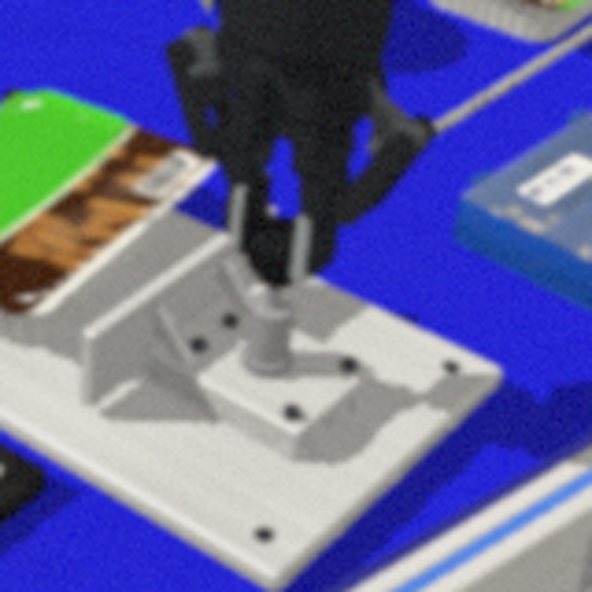

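```bash
python3 -m creep '[[0.2,0,0,-0.001,0,0,0],[0.2,0,0,0,0,0,0],[0.2,0,0,0,0,0,0]]';python3 st.py;python3 -m creep '[[0.2,0,0.001,0,0,0,0],[0.2,0,0,0,0,0,0]]';python3 st.py;python3 -m creep '[[0.2,0,0.001,0,0,0,0],[0.2,0,0,0,0,0,0]]';python3 st.py
```

```text
t: 8.45
tool_pos: [0.3933, 0.2147, 0.0782]
tool_rot: [1.984, 2.435, 0.003]
contact_force: [12.3, 3.7, -18.9]
opening: 0.0277
t 8.45 q [ 0.333 -0.272  2.138  0.     1.274  0.13 ] p [0.3933 0.2147 0.0782] yyaw 11.64 z [ 2.e-03  8.e-04 -1.e+00] F [ 12.34   3.69 -18.88] op 0.0277
to knob in tool axes [-0.0003 -0.0004 -0.0093]
F along jig x,y 12.832761512204048 1.1464980037461951
t: 8.65
tool_pos: [0.3933, 0.2147, 0.0782]
tool_rot: [-1.984, -2.435, 0.001]
contact_force: [8.7, 2.8, -16.7]
opening: 0.0276
t 8.65 q [ 0.333 -0.269  2.136  0.     1.276  0.13 ] p [0.3933 0.2147 0.0782] yyaw 11.65 z [-9.e-04  0.e+00 -1.e+00] F [  8.68   2.8  -16.72] op 0.0276
to knob in tool axes [-0.0003 -0.0004 -0.0093]
F along jig x,y 9.066921937279076 1.0012232607049036
t: 8.85
tool_pos: [0.3933, 0.2147, 0.0782]
tool_rot: [-1.983, -2.434, 0.005]
contact_force: [4.9, 2.1, -17.0]
opening: 0.0275
t 8.85 q [ 0.333 -0.267  2.134  0.     1.278  0.13 ] p [0.3933 0.2147 0.0782] yyaw 11.65 z [-3.6e-03 -8.0e-04 -1.0e+00] F [  4.87   2.12 -16.96] op 0.0275
to knob in tool axes [-0.0003 -0.0004 -0.0093]
F along jig x,y 5.192619890713427 1.0998599663584798
```

The plunger is against its upper stop: z no longer rises while the force grows. Now I slide forward, starting gently.

```bash
python3 -m creep '[[0.2,0,0.001,0,0,0,0],[0.2,0,0.001,0,0,0,0],[0.2,0,0.001,0,0,0,0],[0.2,0,0.001,0,0,0,0],[0.2,0,0.001,0,0,0,0],[0.2,0,0.001,0,0,0,0]]';python3 st.py;
```

```text
t: 9.45
tool_pos: [0.3984, 0.2158, 0.0783]
tool_rot: [-1.982, -2.433, 0.008]
contact_force: [-1.8, 1.3, -26.2]
opening: 0.0276
t 9.45 q [ 3.310e-01 -2.510e-01  2.121e+00  1.000e-03  1.278e+00  1.280e-01] p [0.3984 0.2158 0.0783] yyaw 11.66 z [-0.0059 -0.0015 -1.    ] F [ -1.75   1.27 -26.23] op 0.0276
to knob in tool axes [-0.0002 -0.0057 -0.0091]
F along jig x,y -1.4619655089034043 1.5973254024613244
```

```bash
python3 -m creep '[[0.2,0,0.003,0.001,0,0,0],[0.2,0,0.004,0,0,0,0],[0.2,0,0.004,0,0,0,0],[0.2,0,0.004,0,0,0,0],[0.2,0,0.003,0,0,0,0],[0.2,0,0.002,0,0,0,0],[0.2,0,0,0,0,0,0]]';python3 st.py
```

```text
t: 10.15
tool_pos: [0.4196, 0.2202, 0.0783]
tool_rot: [-1.983, -2.434, 0.004]
contact_force: [-0.3, 1.5, -27.3]
opening: 0.0275
t 10.15 q [ 0.326 -0.196  2.075  0.     1.266  0.122] p [0.4196 0.2202 0.0783] yyaw 11.65 z [-3.1e-03 -7.0e-04 -1.0e+00] F [ -0.3    1.52 -27.32] op 0.0275
to knob in tool axes [-0.0003 -0.0272 -0.0091]
F along jig x,y 0.013442532127709683 1.5492526562465279
```

```bash
python3 -m creep '[[0.2,0,0.003,0.001,0,0,0],[0.2,0,0.004,0.0005,0,0,0],[0.2,0,0.004,0,0,0,0],[0.2,0,0.003,0,0,0,0],[0.2,0,0.002,0,0,0,0],[0.2,0,0.001,0,0,0,0],[0.2,0,0,0,0,0,0]]';python3 st.py;python3 -c "
from h import *
im,c=snap('top'); cv2.imwrite('pics/t4.png',cv2.resize(im[130:330,200:400,::-1],None,fx=3,fy=3,interpolation=2))"
```

```text
t: 10.85
tool_pos: [0.4372, 0.2238, 0.0783]
tool_rot: [-1.984, -2.435, 0.0]
contact_force: [-1.9, 1.3, -24.3]
opening: 0.0274
t 10.85 q [ 0.322 -0.153  2.038 -0.     1.257  0.118] p [0.4372 0.2238 0.0783] yyaw 11.66 z [-3.e-04 -1.e-04 -1.e+00] F [ -1.89   1.3  -24.32] op 0.0274
to knob in tool axes [-0.0003 -0.0452 -0.0092]
F along jig x,y -1.5907557277678004 1.649572315267653
```

View pics/t4.png

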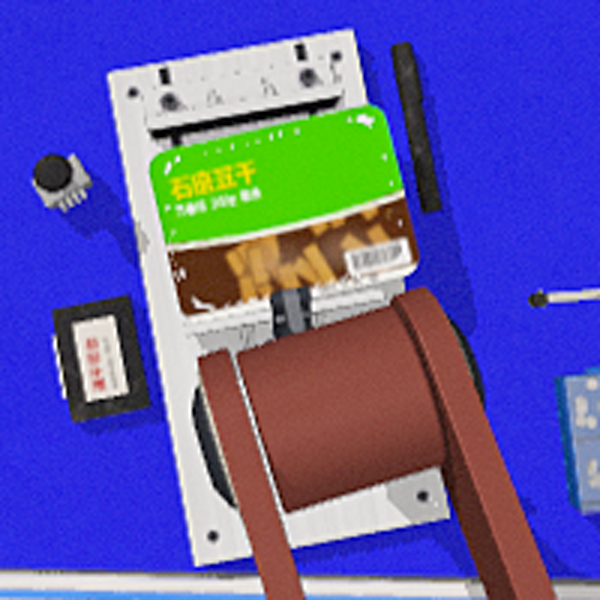

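The fence has slid 45 mm and is pushing the tray, which has turned nearly square. The stop's gap in the picture is still about 10 px.

```bash
python3 -m creep '[[0.2,0,0.0015,0.001,0,0,0],[0.2,0,0.0015,0,0,0,0],[0.2,0,0.0015,0,0,0,0],[0.2,0,0.001,0,0,0,0],[0.2,0,0.0005,0,0,0,0]]';python3 st.py;python3 -m creep '[[0.2,0,0.001,0,0,0,0],[0.2,0,0.001,0,0,0,0],[0.2,0,0.001,0,0,0,0],[0.2,0,0,0,0,0,0]]';python3 st.py
```

```text
t: 11.4
tool_pos: [0.4437, 0.2252, 0.0783]
tool_rot: [1.984, 2.435, 0.001]
contact_force: [-3.1, -0.1, -18.4]
opening: 0.0271
t 11.4 q [ 0.32  -0.137  2.024 -0.     1.254  0.117] p [0.4437 0.2252 0.0783] yyaw 11.66 z [ 9.e-04  2.e-04 -1.e+00] F [ -3.07  -0.06 -18.39] op 0.0271
to knob in tool axes [-0.0003 -0.0518 -0.0093]
F along jig x,y -3.017937110634986 0.5603121060215849
t: 11.8
tool_pos: [0.4466, 0.2258, 0.0782]
tool_rot: [1.984, 2.435, 0.001]
contact_force: [-3.1, -0.4, -16.9]
opening: 0.0275
t 11.8 q [ 0.319 -0.13   2.017 -0.     1.253  0.116] p [0.4466 0.2258 0.0782] yyaw 11.66 z [ 1.1e-03  2.0e-04 -1.0e+00] F [ -3.09  -0.45 -16.91] op 0.0275
to knob in tool axes [-0.0003 -0.0548 -0.0094]
F along jig x,y -3.1180557433858187 0.17840137875965423
```

```bash
for i in 1; do python3 -m creep '[[0.2,0,0.001,0,0,0,0],[0.2,0,0.001,0,0,0,0],[0.2,0,0,0,0,0,0]]';python3 st.py|tail -2; done; python3 -m creep '[[0.2,0,0.001,0,0,0,0],[0.2,0,0.001,0,0,0,0],[0.2,0,0,0,0,0,0]]';python3 st.py|tail -2
```

```text
t: 12.1
tool_pos: [0.4486, 0.2262, 0.0782]
tool_rot: [1.984, 2.435, 0.002]
contact_force: [-2.9, -0.0, -14.7]
opening: 0.0275
to knob in tool axes [-0.0004 -0.0568 -0.0094]
F along jig x,y -2.8724842830516333 0.5853938058366557
t: 12.4
tool_pos: [0.45, 0.2265, 0.078]
tool_rot: [-1.984, -2.435, 0.001]
contact_force: [-5.4, -0.3, -12.7]
opening: 0.0272
to knob in tool axes [-0.0003 -0.0582 -0.0094]
F along jig x,y -5.35923885566802 0.7380699120414347
```

Contact has begun. The upward pull has sagged to about the spring force, so I'll restore it and press a bit more.

```bash
python3 -m creep '[[0.2,0,0,-0.001,0,0,0],[0.2,0,0,-0.001,0,0,0],[0.2,0,0,0,0,0,0]]';python3 st.py|tail -3; python3 -m creep '[[0.2,0,0.001,0,0,0,0],[0.2,0,0,0,0,0,0],[0.2,0,0,0,0,0,0]]';python3 st.py
```

```text
t: 12.7
tool_pos: [0.4497, 0.2264, 0.0784]
tool_rot: [-1.984, -2.435, -0.0]
contact_force: [1.6, 1.7, -25.6]
opening: 0.0273
t 12.7 q [ 0.318 -0.121  2.009  0.     1.253  0.115] p [0.4497 0.2264 0.0784] yyaw 11.65 z [-1.e-04  2.e-04 -1.e+00] F [  1.62   1.71 -25.62] op 0.0273
to knob in tool axes [-0.0003 -0.058  -0.0091]
F along jig x,y 1.9323100656292493 1.3466447234324916
t: 13.0
tool_pos: [0.4498, 0.2264, 0.0783]
tool_rot: [-1.983, -2.434, 0.003]
contact_force: [-1.4, 1.2, -25.8]
opening: 0.0275
t 13.0 q [ 0.318 -0.119  2.007  0.     1.256  0.115] p [0.4498 0.2264 0.0783] yyaw 11.66 z [-2.7e-03 -6.0e-04 -1.0e+00] F [ -1.44   1.17 -25.83] op 0.0275
to knob in tool axes [-0.0003 -0.0581 -0.009 ]
F along jig x,y -1.174280317016054 1.4336904338705343
```

```bash
python3 -m creep '[[0.2,0,0.001,0,0,0,0],[0.2,0,0.001,0,0,0,0],[0.2,0,0,0,0,0,0]]';python3 st.py|tail -3; python3 -m creep '[[0.2,0,0.001,0,0,0,0],[0.2,0,0,0,0,0,0],[0.2,0,0,0,0,0,0]]';python3 st.py
```

```text
t: 13.3
tool_pos: [0.4499, 0.2265, 0.0783]
tool_rot: [-1.981, -2.432, 0.01]
contact_force: [-8.9, -0.8, -20.2]
opening: 0.0278
t 13.3 q [ 3.180e-01 -1.150e-01  2.004e+00  1.000e-03  1.260e+00  1.140e-01] p [0.4499 0.2265 0.0783] yyaw 11.67 z [-0.0077 -0.002  -1.    ] F [ -8.9   -0.76 -20.16] op 0.0278
to knob in tool axes [-0.0003 -0.0583 -0.0088]
F along jig x,y -8.875511560592948 1.0333872061121592
t: 13.6
tool_pos: [0.45, 0.2265, 0.0783]
tool_rot: [-1.98, -2.431, 0.013]
contact_force: [-13.6, -1.4, -17.2]
opening: 0.0273
t 13.6 q [ 3.180e-01 -1.130e-01  2.002e+00  1.000e-03  1.263e+00  1.140e-01] p [0.45   0.2265 0.0783] yyaw 11.67 z [-0.0099 -0.0027 -0.9999] F [-13.62  -1.39 -17.25] op 0.0273
to knob in tool axes [-0.0003 -0.0584 -0.0086]
F along jig x,y -13.622293672387547 1.360365563039489
```

```bash
python3 -m creep '[[0.2,0,-0.0005,0,0,0,0],[0.2,0,0,0,0,0,0],[0.2,0,0,0,0,0,0],[0.2,0,0,0,0,0,0],[0.2,0,0,0,0,0,0],[0.2,0,0,0,0,0,0],[0.2,0,0,0,0,0,0],[0.2,0,0,0,0,0,0],[0.2,0,0,0,0,0,0],[0.2,0,0,0,0,0,0]]';python3 st.py;python3 -c "
from h import *
im,c=snap('top'); a=cv2.resize(im[130:270,220:360,::-1],None,fx=4,fy=4,interpolation=2)
im,c=snap('scene'); b=cv2.resize(im[180:300,200:400,::-1],None,fx=4,fy=4,interpolation=2)
cv2.imwrite('pics/t5.png',a);cv2.imwrite('pics/s5.png',b)"
```

```text
t: 14.6
tool_pos: [0.45, 0.2265, 0.0783]
tool_rot: [-1.981, -2.432, 0.011]
contact_force: [-10.5, -0.8, -19.7]
opening: 0.0274
t 14.6 q [ 3.180e-01 -1.140e-01  2.003e+00  1.000e-03  1.261e+00  1.140e-01] p [0.45   0.2265 0.0783] yyaw 11.67 z [-0.0086 -0.0023 -1.    ] F [-10.49  -0.81 -19.66] op 0.0274
to knob in tool axes [-0.0003 -0.0583 -0.0087]
F along jig x,y -10.43821705497604 1.3096608080916088
```

View pics/t5.png

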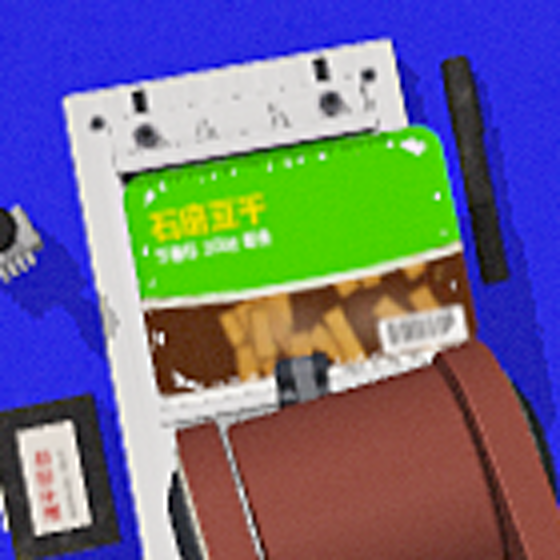

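View pics/s5.png

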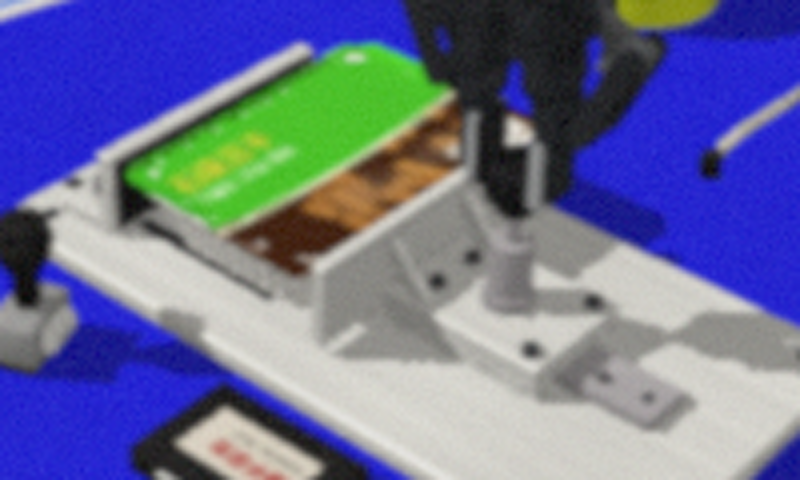

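The tray now lies between the fence and the stop and the neighbouring things haven't moved. I'll check squareness and the slide distance numerically.

```bash
python3 - <<'E'
from h import *
im,c=snap('top');ims=[('before',cv2.imread('pics/top1.png')[:,:,::-1]),('now',im)]
for n,i in ims:
    h=cv2.cvtColor(np.ascontiguousarray(i),cv2.COLOR_RGB2HSV)
    m=((h[...,0]>45)&(h[...,0]<70)&(h[...,1]>150)&(h[...,2]>90)).astype('uint8')
    m=cv2.morphologyEx(m,cv2.MORPH_CLOSE,np.ones((5,5),'uint8'))
    m[:,:230]=0;m[:,360:]=0;m[:150]=0;m[260:]=0
    # front edge: topmost green pixel per column; side edges by row
    cols=[(u,np.flatnonzero(m[:,u])) for u in range(230,360)];cols=[(u,v) for u,v in cols if len(v)>8]
    us=[u for u,_ in cols];lo,hi=min(us)+12,max(us)-14
    P=np.array([atz(c,u,v[0],.06)[:2] for u,v in cols if lo<u<hi]);Q=np.array([atz(c,u,v[-1],.06)[:2] for u,v in cols if lo<u<hi])
    for E in (P,Q):
        d=cv2.fitLine(E.astype('float32'),cv2.DIST_HUBER,0,.001,.001).ravel();a=np.degrees(np.arctan2(d[1],d[0]))
        print(n,'edge dir minus jig y',(a-101.55+90)%180-90,E.mean(0))
    # stop black-face edge height 0.066
a=[]
E
python3 st.py
```

```text
before edge dir minus jig y 6.3513184 [0.61925693 0.25031088]
before edge dir minus jig y 5.089142 [0.54572718 0.24883707]
now edge dir minus jig y 0.09391785 [0.63978665 0.24393906]
now edge dir minus jig y -0.29995728 [0.56613298 0.24251584]
t 14.75 q [ 3.180e-01 -1.140e-01  2.003e+00  1.000e-03  1.261e+00  1.140e-01] p [0.45   0.2265 0.0783] yyaw 11.67 z [-0.0086 -0.0023 -1.    ] F [-10.78  -1.79 -18.93] op 0.0275
to knob in tool axes [-0.0003 -0.0583 -0.0087]
F along jig x,y -10.915246157379801 0.40362217390261024
```

```bash
python3 -c "
from station import finish_job
print(finish_job())"
```

```text
the job is handed in; nothing more can be done
None
```

The job is handed in with the arm still holding: knob gripped, plunger fully up and the tray nipped square between fence and stop. `finish_job()` gives no verdict, so the state below is from my own checks.

- **Grip:** The first grip sat too high on the knob, so I opened and regripped about 7 mm lower, just under its widest part. Grip force is 70 N.
- **Plunger:** I drew it up about 16 mm, until it stopped rising while the pull kept growing. That was with the fence still at its start. For the slide and the nip I kept the pull mostly at 15–27 N. It dipped to 12.7 N, about the spring force, for a moment as the tray met the stop. The tool's height stayed within 0.2 mm of the fully-up height.
- **Slide:** The fence went about 58 mm forward, past the middle hole, which is within the expected 48–72 mm.

| Last check | Reading |
|---|---|
| Push along the jig | about 10.5 N, steady over 1 s; peak about 13.6 N |
| Upward pull on the knob | about 19 N, against 12.5 N of spring |
| Tray squareness to the jig | within about 0.3° (it started about 6° askew) |

The measured opening on the 31 mm knob was 27–28 mm. I put that down to gripping below the widest part. The plunger and tray contacts were judged from forces, tool position and pictures, as they can't be read directly. In the last pictures the stamp, ink pad and marker looked unmoved; I did not measure their positions.

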